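# Clamp the insert and jack up the tilting plate

### The job

The steel insert is already loaded on the tilting plate. First swing the red-handled clamp bar all the way down onto the insert; then set the red lever jack on the bench with its saddle centred under the lift point, the yellow-and-red dot on the plate's lug. Press the jack's black handle fully down so that the jack raises the plate, and finish while still holding the handle down, since it springs back when let go; leave the other things on the bench where they are.

Things in the scene. Friction and masses are not known exactly. Their poses are not given: they have to be found in the camera images.
- clamp_bar (a joint): dark steel clamp bar on the tilting plate, hinged at the plate's hinge end; 0 rad = lying level on the insert (closed), grows as it stands up (open). Starts open by 0.8 to 1.1 rad. Its stiff hinge stays where it is left; about 1.5 N at its handle moves it
- clamp_grip (a point): centre of the clamp bar's red cross handle, a round bar 44 mm long and 14 mm thick parallel to the clamp's hinge, 110 mm from that hinge; when closed it is about 115 mm over the bench
- clamp_hinge (a point): centre of the clamp bar's hinge, 112 mm over the bench; its y axis is the hinge line. The closed clamp bar points from here along its -x, towards the lift lug
- insert_centre (a point): centre of the grey steel insert (28 x 50 x 28 mm, two bores) lying between low rails on the tilting plate; it stays there
- tilt_plate: tilting steel plate (about 150 x 96 x 14 mm, its top 76 mm over the bench) with a lug at its free end, hinged on a fixed blue base (150 x 100 mm) and resting level; origin in the middle of its hinge, 69 mm over the bench; its -x axis points to the lug, y is the hinge line. It tips up freely when the lug is lifted
- lift_point (a point): lift point: centre of the round pad (36 mm across) on the underside of the lug at the plate's free end, 62 mm over the bench at rest and about 85 mm when the jack is fully pressed, 170 mm from the plate's hinge. The lug is 44 mm long and 40 mm wide, 13 mm thick, with a yellow disc and a red dot on top right above this point. The blue base begins 47 mm from it. Own axes: x level towards the plate's hinge, z up
- jack_grip (a point): centre of the jack's red grip block with a black rubber band, 40 mm wide (its y) x 50 mm long (its x), 11 to 79 mm over the bench; this point lies 45 mm over the jack's underside. Its x axis points along the jack from handle to saddle, z up. Loose lever jack, about 0.9 kg, balanced within 25 mm of the block; its base plate is 285 x 62 mm and 11 mm thick, reaching 100 mm ahead of and 185 mm behind this point
- saddle_top (a point): centre of the top face of the jack's round steel saddle (36 mm across), 75 mm ahead of the grip block's centre along the jack's x; 50 mm over the bench when lowered (12 mm below the lift point at rest), 86 mm when the handle is fully down
- jack_saddle: the jack's saddle, which rises straight up 72 mm per rad of handle travel; it sinks again if the handle is let go
- pump_handle (a joint): the jack's handle; 0 rad = sprung up (29 degrees above level), 0.5 rad = fully down against its stop, level. No ratchet: a spring and the load push it back up; about 7 N down on its cross bar holds it fully down under the plate
- handle_grip (a point): centre of the black cross bar at the end of the jack's handle, a round bar 56 mm long (along the jack's y) and 18 mm thick, 115 mm from the handle's hinge; 115 mm over the bench when up, 60 mm when fully down
- handle_bar: the same black cross bar (origin at its centre)
- handle_hinge (a point): the jack handle's hinge, 45 mm behind the grip block's centre along the jack's x and 60 mm over the jack's underside; its y axis is the hinge line
- v_block: bystander: steel V-block 48 x 44 x 36 mm, origin under its centre
- guide_bush: bystander: flanged steel guide bush 40 mm across, 35 mm high, origin under its centre
- tape_roll: bystander: roll of tan tape 100 mm across, 25 mm high, origin under its centre
There are look-alikes about, which are no part of the job. What is shaped like the part that bears insert_centre but orange is not meant.

How it is judged (in metres and radians):
On the way, in this order (a step that is already met when the one before it is completed fails the run):
1. the clamp bar is down on the insert (value of joint clamp_bar below 0.06 rad), for 0.2 s.
2. the jack stands on the bench with its saddle under the lift point, the plate still at rest (horizontal distance between saddle_top and lift_point below 0.01 m and height (world z) of jack_grip below 0.048 m and angle between jack_grip's own z axis and vertical below 0.04 rad and height (world z) of lift_point below 0.065 m), for 0.2 s.
3. the handle is pressed down and the jack has raised the plate (value of joint pump_handle above 0.45 rad and height (world z) of lift_point above 0.08 m), for 0.3 s.
At the end, for the whole second after the job is handed in: The hand still presses the black bar, handle over 0.45 of 0.5 rad; the saddle, within 13 mm of the lift point from above, carries the plate with the lift point over 80 mm up and no hand on the plate or clamp; jack flat on the bench; clamp bar under 0.06 rad, insert between its rails (all of step 3 and contact force between any of the fingers, the arm and handle_bar above 1.5 N and contact force between jack_saddle and tilt_plate above 1 N and contact force between each of the arm, the fingers and tilt_plate below 0.5 N and horizontal distance between saddle_top and lift_point below 0.013 m and angle between jack_grip's own z axis and vertical below 0.05 rad and height (world z) of jack_grip below 0.049 m and value of joint clamp_bar below 0.06 rad and distance between insert_centre and clamp_hinge below 0.072 m); the arm keeps its last pose, push and grip.
It fails at once if the plate is raised while the clamp bar is not down (height (world z) of lift_point above 0.067 m and value of joint clamp_bar above 0.12 rad).
It fails at once if a bystander is disturbed (moved more than 25 mm) (distance of any of v_block, guide_bush, tape_roll from where it was at the start of the episode above 0.025 m).
It also fails if it takes over 61 s, if anything falls off the work surface, if the arm or the gripper's body presses on something with over 40 N, if the wrist force passes 120 N, or if a joint passes its speed limit or range.

### The arm

A 6-joint arm with a two-finger parallel gripper is mounted at the origin on a cart in front of the work surface, level with it; the furniture and walls round the work are solid. World frame = base frame: x ahead of the robot, y to its left, z up, the work surface at z = 0. Lengths are in mm, angles in rad, forces in N, time in s.
With the tool pointing down it reaches from about 375 to 975 mm from the base axis. Payload 3.8 kg.
Tool frame: the origin (TCP) lies where the fingers leave the gripper's body, on its centre line; the fingertips stand 64 mm ahead of it and the grasp point (between the pads) lies 45 mm ahead of it; z points along the fingers, y is the line along which they close (so a half turn about z gives the same grasp; the last joint's range is limited). The gripper opens to 88 mm and grips with 3 to 60 N. Pads are 18 mm wide; open, the fingers measure 123 mm over their backs; the gripper's body (75 mm by 187 mm) begins 45 mm behind the grasp point.
Start: joints at [1.254, 0.264, 1.604, -0, 1.274, -0.037], TCP at [186.408, 648.745, 302.706] pointing down, gripper open.
Joint ranges: [-2.63, 2.63], [-0.94, 2.18], [0.31, 2.57], [-1.31, 4.45], [0, 2.66], [-2.55, 2.55]. Speed limits (rad/s): [2.57, 2.57, 3.14, 3.14, 3.14, 3.14].

### API

Orientations are given as a unit quaternion [x, y, z, w].
In Python, from station import ctrl gives the robot as it stands.
- The arm moves only by the shell command python3 -m jog 'ROWS' [FORCE]. ROWS is JSON, a list of rows, each a list of 7 numbers: the turn, a rotation vector about the world's x, y, z in degrees, then the shift along the world's x, y, z in m, then the finger opening in m, from 0 to 0.0881. In form: [[ax, ay, az, tx, ty, tz, jaw], ...]. A call has 1 to 8 rows; each row is the pose to reach, as a shift and turn from the pose commanded when the call began; what a row does not reach only later rows make up. A row lasts 1/12 s, in which the tool goes at most 41.7 mm and 7.16 degrees, less where a joint would pass 70% of its speed; a pose out of reach is approached as far as the arm can. A call with a gripper value outside its range is refused whole. The fingers move at their own pace and stop on an object; FORCE is the grip in N (left out, the last holds). Time passes only in rows, so rows that repeat a pose let the fingers close. It gives the time, the measured TCP pose, the force, the opening and the grip force at its end, in the units of the state.
- ctrl.get_obs(): the state, without advancing time (a new reading comes with each control period).
- ctrl.get_image(name): name is "side" or "top" or "wrist"; returns a dict with "image" (384x512x3 uint8, red, green, blue), "fov_y" (degrees; the focal length in pixels is half the picture's height over the tangent of half this angle, whatever the lens; pixels are square), "cx", "cy" (the principal point, pixels), "k1" (the pictures are not rectified: a ray, as slopes to the right and down, at radius r is drawn at 1 + k1 r^2 times it, then the intrinsics apply), "world_to_cam" (4x4, takes a point from world to camera coordinates). Camera axes: x right, y down, z forward; pixel columns grow to the right and rows downward; lengths in mm; the calibration is good to about 2 mm. A picture is of the moment at which its call begins. There is no depth.
- ctrl.finish_job(): hands the job in; it is judged then, once.
The state is a dict: "t": time; "joint_pos": joint angles; "dq": joint speeds; "tau": joint torques, N m; "eef_pos": TCP position; "tcp_rot": TCP orientation; "force": force on the tool from outside, world axes, zero at the start; "moment": the same for the moment, N m; "width": finger opening in mm; "gripper_force": force on a finger pad.
Only numpy, scipy, OpenCV 4.12 (cv2) and the standard library are available. Lean on these libraries where they do the work, as an engineer would, in place of code of your own. Each camera call takes 0.05 s, during which the arm holds its last target. There are 200 camera calls.

## Working session

There is one attempt and no reset: what is moved stays moved. The work goes in short steps, Python scripts to look and compute and a shell command to move; the robot and the scene stay as the last step left them, time stands still between calls to the robot, and variables do not carry over. Pictures are saved under pics/ and viewed, at most 13 in all, crops included, and the job is handed in when it is done.

```bash
ls; mkdir -p pics
cat > h.py <<'E'
import numpy as np, cv2
from station import ctrl
def get(n):
    d=ctrl.get_image(n); d['f']=d['image'].shape[0]/2/np.tan(np.radians(d['fov_y'])/2); return d
def K(d): return np.array([[d['f'],0,d['cx']],[0,d['f'],d['cy']],[0,0,1]])
def ray(d,u,v):
    q=cv2.undistortPoints(np.array([[[u,v]]],float),K(d),np.array([d['k1'],0,0,0,0.]))[0,0]
    T=np.array(d['world_to_cam']); R=T[:3,:3]; return -R.T@T[:3,3], R.T@np.array([q[0],q[1],1])
def onz(d,u,v,z):
    c,r=ray(d,u,v); return c+r*(z-c[2])/r[2]
def proj(d,p):
    T=np.array(d['world_to_cam']); R=T[:3,:3]
    return cv2.projectPoints(np.array([p],float),cv2.Rodrigues(R)[0],T[:3,3],K(d),np.array([d['k1'],0,0,0,0.]))[0][0,0]
def save(d,n,crop=None,s=1):
    im=d['image']
    if crop: x0,y0,x1,y1=crop; im=im[y0:y1,x0:x1]
    cv2.imwrite('pics/'+n+'.png',cv2.resize(im[:,:,::-1],None,fx=s,fy=s,interpolation=cv2.INTER_CUBIC))
E
python3 - <<'E'
from h import *
import pickle
D={n:get(n) for n in('top','side')}
pickle.dump(D,open('d0.pkl','wb'))
for n in D: print(n,D[n]['fov_y'],D[n]['k1'],ray(D[n],256,192))
save(D['top'],'top0',None,1.5); save(D['side'],'side0',None,1.5)
E
```

```text
pics
top 45.8932862058024 -0.058324515558272304 (array([ 309.36036336, -106.95534699, 1336.95816963]), array([ 0.19733091, -0.03878476, -0.97975783]))
side 51.47581129840883 -0.06214716116530281 (array([  412.11027894, -1106.92337144,   497.07473049]), array([ 0.15764538,  0.91785656, -0.36434566]))
```

View pics/top0.png

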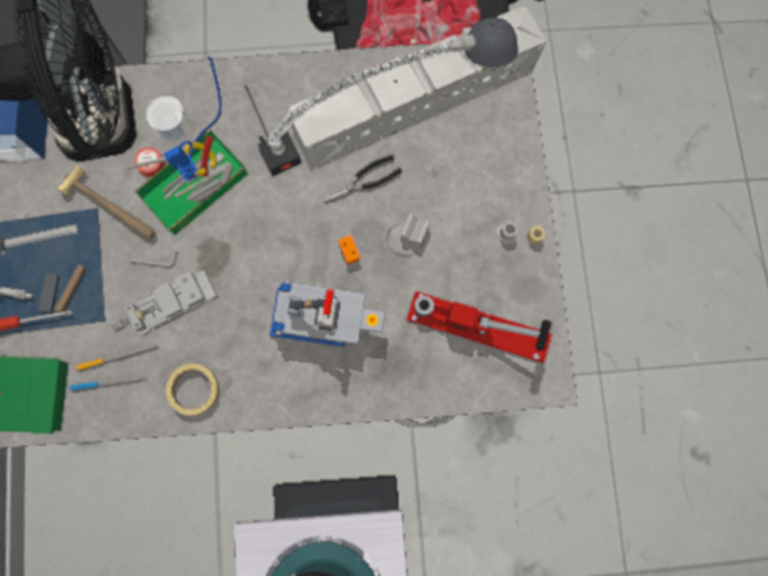

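View pics/side0.png

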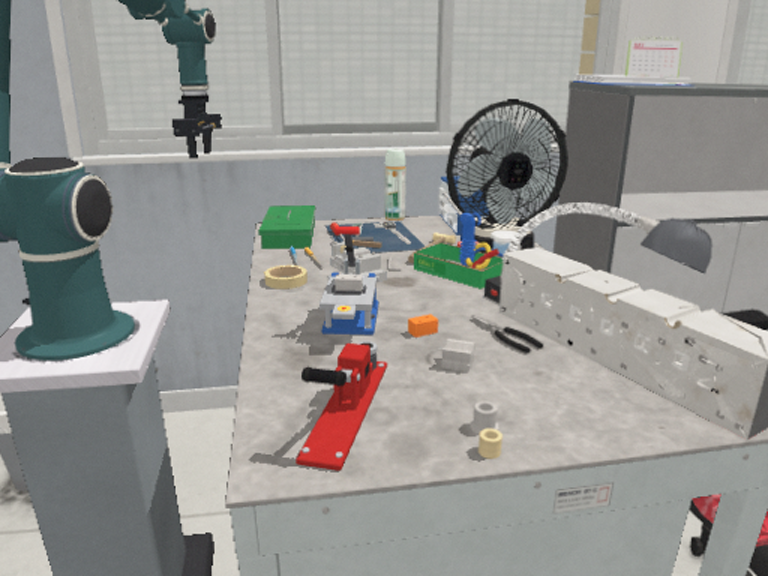

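Top view, native pixels: the plate is at about (210,209), its yellow lug dot at (248,213) and the red clamp handle at (219,201). The red jack has its saddle at (283,203) and its black bar at (363,223). There are two insert-shaped blocks. The orange one at (232,166) lies loose on the bench and is the look-alike. The grey one between the rails under the clamp, at about (217,208), is the one meant. The jack is the only red jack. I'll measure next and confirm in one crop.

Run:
```python
from h import *
import pickle
D=pickle.load(open('d0.pkl','rb'))
def blobs(d,lo,hi,box,minA=8):
    hsv=cv2.cvtColor(d['image'],cv2.COLOR_RGB2HSV); m=cv2.inRange(hsv,lo,hi)
    k=np.zeros_like(m); x0,y0,x1,y1=box; k[y0:y1,x0:x1]=m[y0:y1,x0:x1]
    n,l,s,c=cv2.connectedComponentsWithStats(k); out=[]
    for i in range(1,n):
        if s[i,4]>=minA:
            cs=np.argwhere(l==i)[:,::-1].astype(np.float32); out.append((s[i].tolist(),c[i].round(1),cv2.minAreaRect(cs)))
    return out
t,s=D['top'],D['side']
R=((0,170,90),(6,255,255)); Y=((15,120,120),(32,255,255)); B=((0,0,0),(179,255,45))
for n,d,c,b in [('dot top',t,Y,(235,200,260,225)),('dot side',s,Y,(215,195,245,215)),('clampred top',t,R,(200,185,235,225)),('clampred side',s,R,(210,145,245,162)),('jack top',t,R,(265,185,375,245)),('bar top',t,B,(350,205,375,240)),('bar side',s,B,(195,240,235,260)),('blue',t,((105,150,60),(125,255,255)),(175,180,250,235))]:
    print(n); [print('  ',o) for o in blobs(d,*c,b)]
save(t,'crop',(170,175,380,250),3.8)
```

```text
dot top
   ([244, 209, 8, 8, 48], array([247.7, 212.8]), ((247.5, 212.5), (7.0, 7.0), 90.0))
dot side
   ([225, 204, 9, 3, 21], array([228.8, 205. ]), ((229.0, 205.0), (8.0, 2.0), 0.0))
clampred top
   ([216, 194, 6, 15, 61], array([218.3, 201.1]), ((218.1479949951172, 200.9359893798828), (4.203807830810547, 14.668607711791992), 10.30484676361084))
clampred side
   ([221, 149, 18, 7, 91], array([229.4, 152.6]), ((229.5, 152.0), (6.0, 17.0), 90.0))
jack top
   ([276, 195, 3, 5, 9], array([276.9, 196.8]), ((276.800048828125, 196.90003967285156), (1.3416407108306885, 4.4721360206604), 26.56505012512207))
   ([278, 198, 89, 43, 1211], array([319.7, 218.9]), ((322.5634765625, 218.06893920898438), (88.02271270751953, 20.34333610534668), 17.592424392700195))
   ([272, 201, 5, 13, 26], array([273.9, 207.5]), ((274.6000061035156, 207.1999969482422), (3.1622776985168457, 12.016656875610352), 18.434947967529297))
bar top
   ([358, 214, 8, 19, 69], array([361.7, 223.1]), ((361.7115478515625, 223.0576934814453), (3.683643341064453, 18.155099868774414), 15.255118370056152))
bar side
   ([201, 246, 30, 11, 220], array([215.6, 250.6]), ((215.57998657226562, 250.43997192382812), (28.991378784179688, 8.34386157989502), 8.13010311126709))
blue
   ([186, 190, 7, 4, 19], array([189.5, 191.2]), ((189.0, 191.5), (3.0, 6.0), 90.0))
   ([181, 215, 8, 9, 36], array([183.7, 218.3]), ((184.11764526367188, 219.52944946289062), (6.305926322937012, 8.246211051940918), 14.03624439239502))
   ([189, 223, 20, 4, 23], array([198.2, 224.8]), ((198.4499969482422, 224.84999084472656), (19.233304977416992, 0.9899495840072632), 8.13010311126709))
   ([212, 227, 14, 3, 17], array([218.9, 227.9]), ((218.5270233154297, 227.83786010742188), (13.1519193649292, 1.1507929563522339), 9.462321281433105))
```

View pics/crop.png

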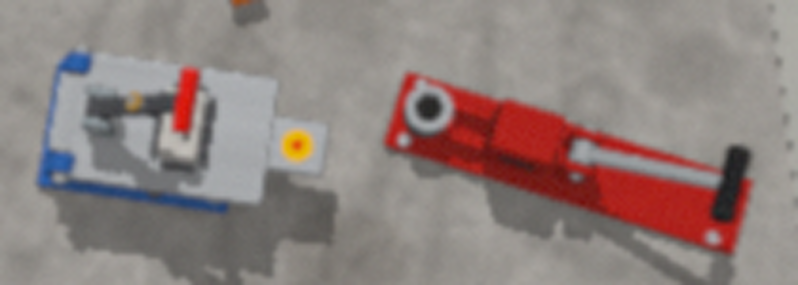

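The crop shows the grey insert under the raised clamp bar, at about crop (185,130). Next to it are the lug dot at (297,146), the jack's saddle at (429,108) and its black bar at (732,184). This confirms which parts are meant.

Run:
```python
from h import *
import pickle
D=pickle.load(open('d0.pkl','rb')); t,s=D['top'],D['side']
c=lambda x,y:(170+x/3.8,175+y/3.8)
def tri(a,b):
    (c1,r1),(c2,r2)=ray(t,*a),ray(s,*b); A=np.array([r1,-r2]).T; k=np.linalg.lstsq(A,c2-c1,rcond=None)[0]
    p,q=c1+k[0]*r1,c2+k[1]*r2; return ((p+q)/2).round(1),np.linalg.norm(p-q).round(1)
P=lambda n,p:print(n,np.round(p,1))
P('dot z75',onz(t,247.7,212.8,75)); print('tri',tri((247.7,212.8),(228.8,205)))
P('side dot z75',onz(s,228.8,205,75))
print('clamp grip',tri((218.3,201.1),(229.4,152.6)))
P('clamp hinge',onz(t,*c(100,108),112))
sd=onz(t,*c(429,106),50); br=onz(t,361.7,223.1,115); P('saddle',sd);P('bar',br)
print('bar tri',tri((361.7,223.1),(215.6,250.6)), np.linalg.norm((sd-br)[:2]),'exp',75+45+100.6)
d=sd-br; print('jack yaw',np.degrees(np.arctan2(d[1],d[0])))
for n,a,b,z in [('blue edge',(38,187),(228,210),20),('plate top edge',(90,55),(277,80),76),('jack far edge',(410,73),(750,181),11),('jack near',(386,146),(735,252),11),('block front top',(502,100),(575,118),79)]:
    p,q=onz(t,*c(*a),z),onz(t,*c(*b),z); e=p-q; print(n,np.round(p[:2]),np.round(q[:2]),np.degrees(np.arctan2(e[1],e[0])))
hb=cv2.minAreaRect
o=ctrl.get_obs(); print(o['eef_pos'],o['tcp_rot'],o['t'])
```

```text
dot z75 [ 505.7 -128.9   75. ]
tri (array([ 505.9, -128.9,   76.1]), np.float64(0.7))
side dot z75 [ 506.5 -126.2   75. ]
clamp grip (array([520.2, -54.2, 200.3]), np.float64(3.3))
clamp hinge [536.5  10.3 112. ]
saddle [ 530.8 -232.7   50. ]
bar [ 447.6 -435.8  115. ]
bar tri (array([ 448.4, -435.8,  115.2]), np.float64(1.6)) 219.4862389073764 exp 220.6
jack yaw 67.73432013002665
blue edge [495.  70.] [467. -74.] 78.81225099329158
plate top edge [584.  19.] [ 554. -119.] 77.95260359195802
jack far edge [ 565. -224.] [ 459. -481.] 67.69551507506284
jack near [ 509. -200.] [ 406. -462.] 68.5313702637159
block front top [ 526. -284.] [ 509. -337.] 71.55534991246199
[186.25158642 648.27587976 301.53089156] [ 1.39450075e-01  9.90228611e-01 -9.71169270e-04 -1.77170232e-04] 0.1
```

```bash
python3 -m jog '[[0,0,0,0.15,-0.30,0.0,0],[0,0,0,0.15,-0.30,0.0,0],[0,0,0,0.15,-0.30,0.0,0],[0,0,0,0.15,-0.30,0.0,0],[0,0,0,0.15,-0.30,0.0,0],[0,0,0,0.15,-0.30,0.0,0],[0,0,0,0.15,-0.30,0.0,0],[0,0,0,0.15,-0.30,0.0,0]]' 20
python3 -m jog '[[0,0,0,0.15,-0.29,0,0],[0,0,0,0.15,-0.29,0,0],[0,0,0,0.15,-0.29,0,0],[0,0,0,0.15,-0.29,0,0],[0,0,0,0.15,-0.29,0,0],[0,0,0,0.15,-0.29,0,0],[0,0,0,0.15,-0.29,0,0],[0,0,0,0.15,-0.29,0,0]]'
```

```text
t: 0.77
eef_pos: [335.6, 348.6, 302.3]
tcp_rot: [0.139, 0.99, -0.0, -0.0]
force: [0.6, 0.2, -0.3]
width: 37.1
gripper_force: 0.0
t: 1.43
eef_pos: [485.9, 58.0, 302.5]
tcp_rot: [0.14, 0.99, -0.0, 0.0]
force: [-0.1, 0.2, 0.4]
width: 0.6
gripper_force: 0.0
```

```bash
python3 -m jog '[[0,0,0,0.035,-0.11,-0.017,0],[0,0,0,0.035,-0.11,-0.017,0],[0,0,0,0.035,-0.11,-0.017,0],[0,0,0,0.035,-0.11,-0.017,0],[0,0,0,0.035,-0.11,-0.017,0]]'
python3 -m jog '[[0,0,0,0,-0.003,-0.013,0],[0,0,0,-0.001,-0.012,-0.022,0],[0,0,0,-0.002,-0.02,-0.030,0],[0,0,0,-0.003,-0.027,-0.040,0],[0,0,0,-0.005,-0.035,-0.052,0]]'
```

```text
t: 1.85
eef_pos: [520.2, -50.9, 284.7]
tcp_rot: [0.141, 0.99, 0.0, -0.001]
force: [0.7, -0.3, 0.4]
width: 0.1
gripper_force: 0.0
t: 2.27
eef_pos: [515.4, -84.1, 233.3]
tcp_rot: [0.138, 0.99, -0.0, 0.001]
force: [0.6, -1.0, 0.4]
width: 0.5
gripper_force: 0.7
```

Run:
```python
from h import *
d=get('side'); save(d,'side1',(180,120,300,240),5)
```

```text
(no output)
```

View pics/side1.png

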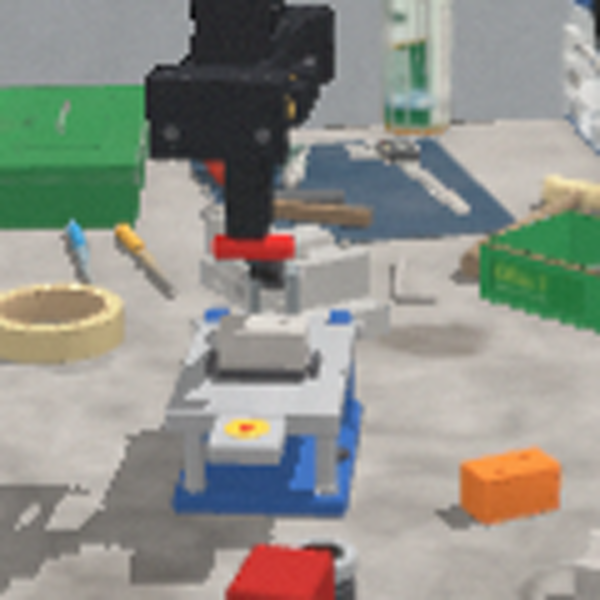

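The crop shows the fingers on the red handle at (253,247), with the bar coming down. I'll carry on along the arc.

```bash
python3 -m jog '[[0,0,0,-0.001,-0.005,-0.013,0],[0,0,0,-0.001,-0.008,-0.026,0],[0,0,0,-0.002,-0.009,-0.036,0],[0,0,0,-0.002,-0.010,-0.044,0],[0,0,0,-0.002,-0.010,-0.047,0],[0,0,0,-0.002,-0.010,-0.047,0]]'
python3 - <<'E'
from h import *
d=get('side'); save(d,'side2',(180,120,300,240),5)
E
```

```text
t: 2.82
eef_pos: [512.8, -93.9, 185.8]
tcp_rot: [0.139, 0.99, 0.0, -0.001]
force: [-0.7, 0.4, 0.2]
width: 0.3
gripper_force: 0.0
```

View pics/side2.png

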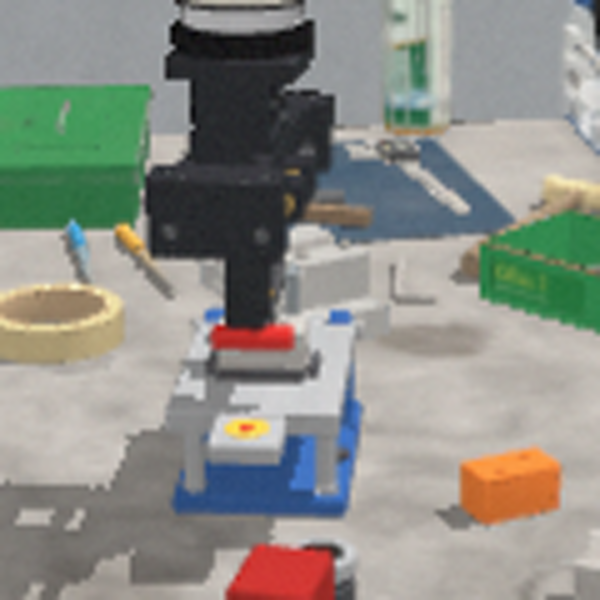

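The handle is nearly on the insert, at crop (253,337). I'll press until contact force shows.

```bash
python3 -m jog '[[0,0,0,0,0,-0.002,0],[0,0,0,0,0,-0.003,0],[0,0,0,0,0,-0.003,0]]'
python3 -m jog '[[0,0,0,0,0,-0.002,0],[0,0,0,0,0,-0.003,0],[0,0,0,0,0,-0.003,0]]'
```

```text
t: 3.12
eef_pos: [513.9, -94.1, 185.1]
tcp_rot: [0.139, 0.99, 0.0, 0.0]
force: [-3.2, 1.2, 7.4]
width: 0.4
gripper_force: 3.7
t: 3.37
eef_pos: [514.1, -94.2, 184.6]
tcp_rot: [0.139, 0.99, 0.0, 0.0]
force: [-9.7, 2.7, 22.0]
width: 0.6
gripper_force: 11.1
```

The clamp is down: it stalls at 185 mm with 22 N. Now to the jack's grip at about (502.5, -301.5), with the tool turned -96°.

```bash
python3 -m jog '[[0,0,0,0,0,0.04,0],[0,0,0,0,0,0.07,0],[0,0,-7,0,-0.03,0.07,0.088],[0,0,-14,-0.004,-0.06,0.07,0.088],[0,0,-21,-0.006,-0.09,0.07,0.088],[0,0,-28,-0.008,-0.12,0.07,0.088],[0,0,-35,-0.01,-0.16,0.07,0.088],[0,0,-42,-0.0115,-0.19,0.07,0.088]]'
python3 -m jog '[[0,0,-7,0,-0.01,0,0.088],[0,0,-14,0,-0.017,0,0.088],[0,0,-21,0,-0.017,0,0.088],[0,0,-28,0,-0.017,0,0.088],[0,0,-35,0,-0.017,0,0.088],[0,0,-42,0,-0.017,0,0.088],[0,0,-49,0,-0.017,0,0.088],[0,0,-54,0,-0.017,0,0.088]]'
python3 - <<'E'
from h import *
o=ctrl.get_obs(); print(o['eef_pos'],o['tcp_rot'],o['joint_pos'])
d=get('wrist'); save(d,'wr1',None,1.5)
t=get('top'); import pickle; pickle.dump((d,t),open('d1.pkl','wb'))
for n,p in [('blocktop',(502.5,-301.5,79)),('saddle',(530.8,-232.7,50)),('bar',(447.6,-435.8,115))]: print(n,proj(d,p)*1.5)
E
```

```text
t: 4.03
eef_pos: [501.9, -286.5, 251.0]
tcp_rot: [0.488, 0.873, -0.0, 0.001]
force: [-0.3, 0.1, 0.2]
width: 38.1
gripper_force: 0.0
t: 4.7
eef_pos: [502.2, -301.2, 250.7]
tcp_rot: [0.831, 0.557, 0.0, 0.0]
force: [0.2, -0.1, 0.4]
width: 88.2
gripper_force: 0.0
[ 502.18658291 -301.20712279  250.68504816] [8.30767083e-01 5.56620159e-01 2.15033563e-04 8.04257917e-05] [-5.82957794e-01  1.34357076e-01  1.85658326e+00  3.66150182e-04
  1.15033753e+00 -1.92934689e-01]
blocktop [385.61146881 285.04067911]
saddle [385.66329956 134.88639044]
bar [385.93345166 557.89846799]
```

View pics/wr1.png

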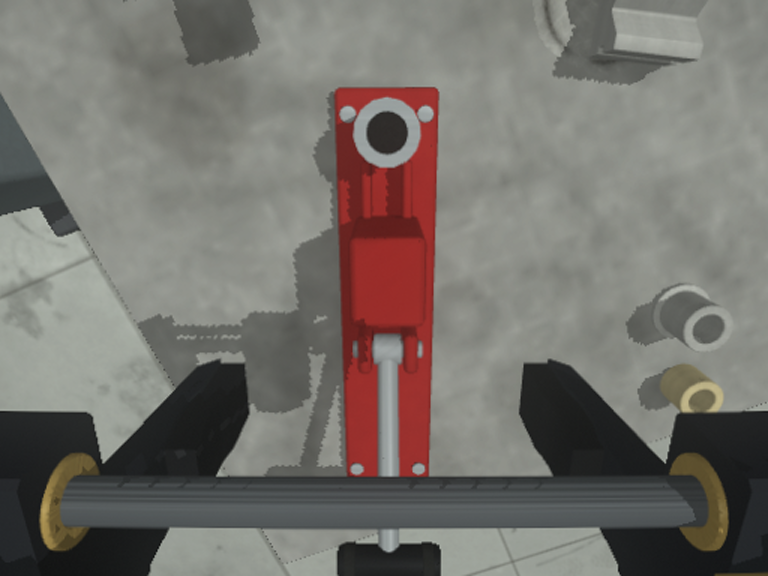

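Wrist view at 1.5x: block top at (388,281), saddle at (387,132), both within about 1 mm of prediction and aligned. Descend and grip.

```bash
python3 -m jog '[[0,0,0,0,0.001,-0.04,0.088],[0,0,0,0,0.001,-0.08,0.088],[0,0,0,0,0.001,-0.12,0.088],[0,0,0,0,0.001,-0.14,0.088],[0,0,0,0,0.001,-0.153,0.088],[0,0,0,0,0.001,-0.153,0.088]]' 45
python3 -m jog '[[0,0,0,0,0,0,0.02],[0,0,0,0,0,0,0.02],[0,0,0,0,0,0,0.02],[0,0,0,0,0,0,0.02],[0,0,0,0,0,0,0.02],[0,0,0,0,0,0,0.02],[0,0,0,0,0,0,0.02]]' 45
```

```text
t: 5.3
eef_pos: [500.1, -299.0, 94.3]
tcp_rot: [0.829, 0.56, -0.001, -0.003]
force: [-0.7, 0.2, 0.1]
width: 87.8
gripper_force: 0.0
t: 5.88
eef_pos: [502.4, -300.6, 98.3]
tcp_rot: [0.829, 0.559, 0.0, 0.001]
force: [9.9, -3.3, 1.9]
width: 43.6
gripper_force: 4.0
```

```bash
python3 -m jog '[[0,0,0,0,0,0.004,0.02],[0,0,0,0,0,0.005,0.02],[0,0,0,0,0,0.005,0.02]]'
python3 - <<'E'
from h import *
o=ctrl.get_obs(); print(o['eef_pos'],o['force'],o['moment'])
d=get('wrist'); t=get('top'); import pickle; pickle.dump((d,t),open('d2.pkl','wb'))
save(t,'top2',(170,170,380,250),3.8)
# saddle in wrist view: dark core
g=cv2.cvtColor(d['image'],cv2.COLOR_RGB2HSV)
y=cv2.inRange(cv2.cvtColor(t['image'],cv2.COLOR_RGB2HSV),(15,120,120),(32,255,255))[200:225,235:260]
v,u=np.nonzero(y); print('dot',u.mean()+235,v.mean()+200,onz(t,u.mean()+235,v.mean()+200,75))
save(d,'wr2',None,1.5)
E
```

```text
t: 6.13
eef_pos: [500.4, -299.3, 101.1]
tcp_rot: [0.829, 0.559, -0.001, -0.002]
force: [-0.5, -0.0, -10.6]
width: 39.6
gripper_force: 44.9
[ 500.36126584 -299.34433197  101.06009613] [ -0.52198868  -0.02196505 -10.62565779] [ 0.05114294  0.10491587 -0.02881053]
dot 247.6875 212.79166666666666 [ 505.77257809 -128.82832926   75.        ]
```

View pics/wr2.png

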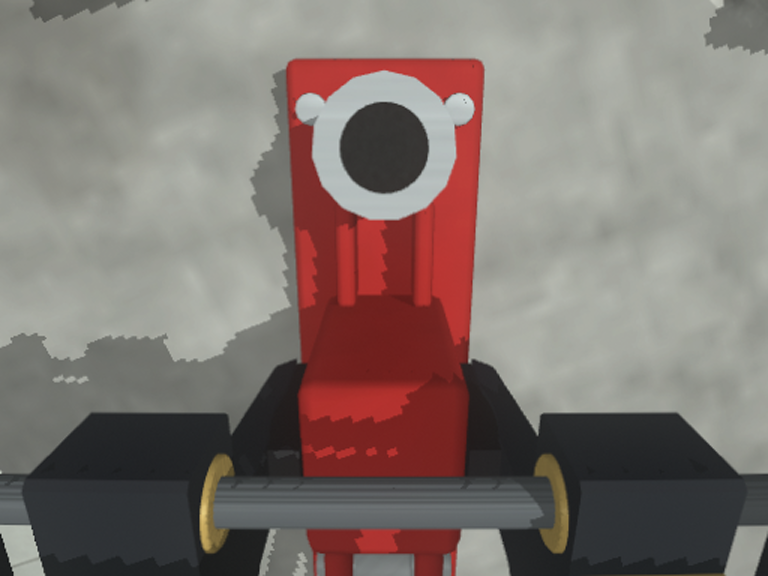

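Run:
```python
from h import *
import pickle
d,t=pickle.load(open('d2.pkl','rb'))
print('cam',ray(d,256,192))
for z in (53,54): print(onz(d,256,98,z))
o=ctrl.get_obs(); p=np.array(o['eef_pos'])
from scipy.spatial.transform import Rotation as R
M=R.from_quat(o['tcp_rot']).as_matrix(); print(p,M.round(3))
print('pred saddle from tcp', p+M@np.array([0,0,0])+75*np.array([np.cos(np.radians(68)),np.sin(np.radians(68)),0]))
print('target lift mean',(505.8,-128.8))
```

```text
cam (array([ 530.57361465, -223.87597995,  184.44537006]), array([-0.11931111, -0.28538566, -0.9509613 ]))
[ 527.80727757 -229.32639762   53.        ]
[ 527.8283231  -229.28493235   54.        ]
[ 500.47196074 -299.43336275  100.9462936 ] [[ 0.375  0.927 -0.003]
 [ 0.927 -0.375  0.002]
 [ 0.001 -0.004 -1.   ]]
pred saddle from tcp [ 528.56745525 -229.89457366  100.9462936 ]
target lift mean (505.8, -128.8)
```

```bash
python3 -m jog '[[0,0,5,-0.006,0.015,0,0.02],[0,0,10,-0.013,0.03,0,0.02],[0,0,10,-0.019,0.048,0,0.02],[0,0,10,-0.016,0.063,0,0.02],[0,0,10,-0.013,0.077,0,0.02],[0,0,10,-0.013,0.077,0,0.02],[0,0,10,-0.013,0.077,0,0.02]]'
python3 - <<'E'
from h import *
import pickle
o=ctrl.get_obs(); p=np.array(o['eef_pos']); print(p,o['force'],o['tcp_rot'])
from scipy.spatial.transform import Rotation as R
M=R.from_quat(o['tcp_rot']).as_matrix(); print('saddle pred',p+75*M[:,0])
d=get('wrist');t=get('top');s=get('side'); pickle.dump((d,t,s),open('d3.pkl','wb'))
save(d,'wr3',None,1.5)
m=cv2.inRange(cv2.cvtColor(d['image'],cv2.COLOR_RGB2HSV),(15,120,120),(32,255,255)); v,u=np.nonzero(m); print('dot',u.mean(),v.mean(),len(u),onz(d,u.mean(),v.mean(),75))
print('cam',ray(d,256,192)[0])
E
```

```text
t: 6.82
eef_pos: [488.2, -222.4, 101.8]
tcp_rot: [0.777, 0.63, -0.001, -0.001]
force: [0.2, -0.3, -9.6]
width: 39.9
gripper_force: 44.9
[ 488.21510033 -222.41178074  101.81336836] [ 0.24852168 -0.25867121 -9.57341727] [ 7.76797256e-01  6.29749941e-01 -5.21316283e-04 -8.74026436e-04]
saddle pred [ 503.72731142 -149.03350854  101.83518751]
dot 248.65807067812798 74.72416427889208 5235 [ 502.58138654 -140.472031     75.        ]
cam [ 504.60074159 -142.66054602  185.16590812]
```

View pics/wr3.png

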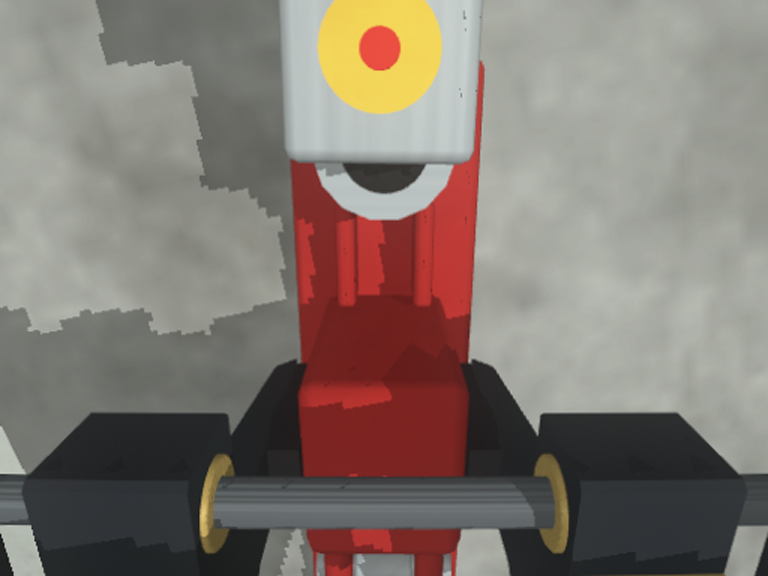

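The wrist view shows the red dot at (380,48) and the saddle half under the lug, its centre as before at about (384,147). I'll measure the offset between them.

Run:
```python
from h import *
import pickle
d,t,s=pickle.load(open('d3.pkl','rb'))
a=onz(d,253.3,32,75); print('dot wrist',a)
for z in (53.5,):
    b=onz(d,256,98,z); print('saddle',b,'diff',a-b, proj(d,[a[0],a[1],75]))
m=cv2.inRange(cv2.cvtColor(d['image'],cv2.COLOR_RGB2HSV),(0,150,150),(6,255,255))[20:50,240:268]; v,u=np.nonzero(m); print(u.mean()+240,v.mean()+20)
```

```text
dot wrist [ 506.4657621  -129.03109896   75.        ]
saddle [ 503.11105264 -148.64235334   53.5       ] diff [ 3.35470946 19.61125438 21.5       ] [253.3  32. ]
252.81462585034012 32.30952380952381
```

```bash
python3 -m jog '[[0,0,0,0.001,0.007,0,0.02],[0,0,0,0.002,0.014,0,0.02],[0,0,0,0.003,0.020,0,0.02],[0,0,0,0.003,0.020,-0.003,0.02],[0,0,0,0.003,0.020,-0.005,0.02],[0,0,0,0.003,0.020,-0.005,0.02],[0,0,0,0.003,0.020,-0.005,0.02]]'
python3 - <<'E'
from h import *
d=get('wrist')
o=ctrl.get_obs(); p=np.array(o['eef_pos']); print(p,o['force'],o['tcp_rot'])
m=cv2.inRange(cv2.cvtColor(d['image'],cv2.COLOR_RGB2HSV),(15,120,120),(32,255,255)); v,u=np.nonzero(m); print(u.min(),u.max(),v.min(),v.max())
a=onz(d,256,98,50.5); print('saddle',a)
E
```

```text
t: 7.55
eef_pos: [492.4, -202.8, 99.0]
tcp_rot: [0.777, 0.629, 0.0, -0.0]
force: [-2.2, 6.1, 0.7]
width: 39.5
gripper_force: 44.9
[ 492.43490918 -202.786584     98.9550478 ] [-1.83918746  5.54291522  1.32312277] [ 7.77237537e-01  6.29207099e-01  3.29393406e-04 -3.58287885e-04]
133 378 62 366
saddle [ 507.52789803 -128.98703267   50.5       ]
```

Saddle is within about 1.5 mm of the lift point and on the bench. Release, rise, and move over the black bar with the fingers closed.

```bash
python3 -m jog '[[0,0,0,0,0,0,0.03],[0,0,0,0,0,0,0.06],[0,0,0,0,0,0,0.075],[0,0,0,0,0,0,0.075],[0,0,0,0,0,0.03,0.075],[0,0,0,0,0,0.07,0.075],[0,0,0,0,0,0.11,0.075],[0,0,0,0,0,0.115,0.05]]' 20
python3 -m jog '[[0,0,0,-0.008,-0.04,0,0],[0,0,0,-0.016,-0.08,0,0],[0,0,0,-0.024,-0.12,0,0],[0,0,0,-0.030,-0.141,0,0],[0,0,0,-0.030,-0.141,0,0],[0,0,0,-0.030,-0.141,0,0]]'
python3 - <<'E'
from h import *
import pickle
o=ctrl.get_obs(); print(o['eef_pos'],o['force'],o['width'])
d=get('top');s=get('side'); pickle.dump((d,s),open('d4.pkl','wb'))
save(s,'side4',(150,120,310,240),5)
E
```

```text
t: 8.27
eef_pos: [496.4, -205.7, 221.3]
tcp_rot: [0.777, 0.629, 0.003, 0.007]
force: [0.7, -1.0, 0.9]
width: 70.3
gripper_force: 0.0
t: 8.77
eef_pos: [461.7, -345.8, 212.8]
tcp_rot: [0.778, 0.628, 0.0, 0.0]
force: [-1.2, 0.0, -0.3]
width: 30.5
gripper_force: 0.0
[ 461.7264678  -345.83135065  212.8166466 ] [-1.15261635  0.00739358 -0.34199045] 30.451025895312444
```

View pics/side4.png

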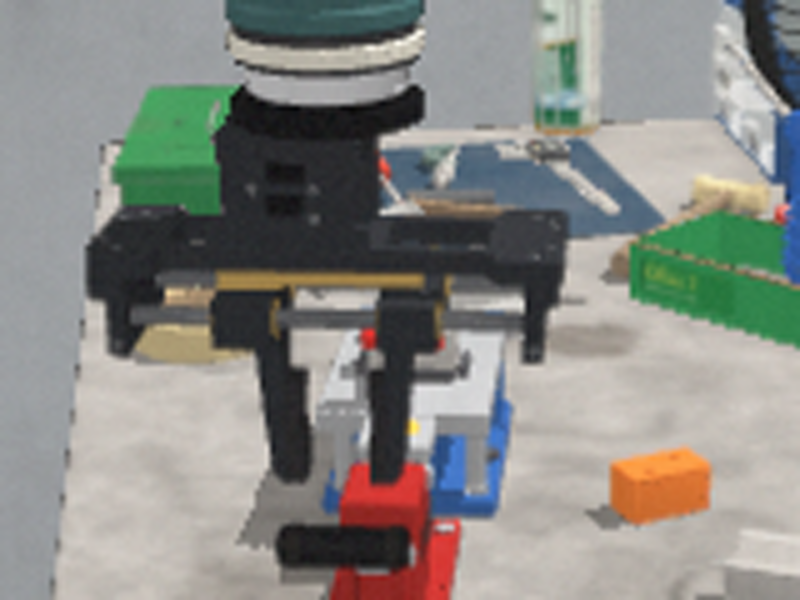

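The side crop shows the clamp still closed and the fingers directly above the black bar at (345,547). Close them and press along the arc.

```bash
python3 -m jog '[[0,0,0,0,0,0,0],[0,0,0,0,0,0,0],[0,0,0,0,0,-0.012,0],[0,0,0,0,0,-0.022,0],[0,0,0,-0.001,-0.004,-0.032,0],[0,0,0,-0.0015,-0.007,-0.040,0],[0,0,0,-0.002,-0.010,-0.048,0],[0,0,0,-0.0025,-0.012,-0.056,0]]'
python3 - <<'E'
from h import *
import pickle
d=get('top');s=get('side'); pickle.dump((d,s),open('d5.pkl','wb'))
a=s['image'][130:300,150:310]; b=d['image'][175:245,170:380]
a=cv2.resize(a,None,fx=3,fy=3); b=cv2.resize(b,(480,160)); a=a[:440]
cv2.imwrite('pics/m5.png',np.vstack([a,b])[:600,:,::-1])
E
```

```text
t: 9.53
eef_pos: [459.5, -357.5, 156.7]
tcp_rot: [0.777, 0.629, -0.0, 0.001]
force: [-2.6, -1.5, 7.4]
width: 0.6
gripper_force: 4.0
```

View pics/m5.png

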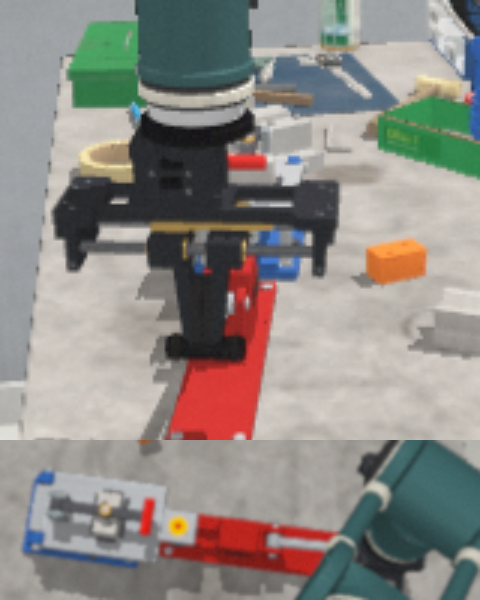

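The fingers bear on the black bar at (205,347), the handle is going down, and the jack is in line under the lug. Press the rest of the way.

```bash
python3 -m jog '[[0,0,0,0,-0.001,-0.009,0],[0,0,0,-0.0005,-0.002,-0.017,0],[0,0,0,-0.0005,-0.002,-0.024,0],[0,0,0,-0.0005,-0.002,-0.026,0],[0,0,0,-0.0005,-0.002,-0.026,0],[0,0,0,-0.0005,-0.002,-0.026,0]]'
```

```text
t: 10.13
eef_pos: [459.2, -361.0, 132.7]
tcp_rot: [0.777, 0.629, -0.001, 0.002]
force: [-4.8, -4.3, 13.9]
width: 0.5
gripper_force: 6.8
```

```bash
python3 -m jog '[[0,0,0,0,0,-0.001,0],[0,0,0,0,0,-0.001,0],[0,0,0,0,0,-0.001,0],[0,0,0,0,0,-0.001,0],[0,0,0,0,0,-0.001,0]]'
python3 - <<'E'
from h import *
t=get('top')
m=cv2.inRange(cv2.cvtColor(t['image'],cv2.COLOR_RGB2HSV),(15,120,120),(32,255,255))[200:225,235:262]; v,u=np.nonzero(m); u=u.mean()+235;v=v.mean()+200
print(u,v,'rest proj',proj(t,[505.8,-128.8,75]),'raised proj',proj(t,[506.2,-127,98]))
save(t,'top6',(170,170,380,250),3.8)
o=ctrl.get_obs(); print(o['eef_pos'],o['force'])
E
```

```text
t: 10.55
eef_pos: [459.2, -361.0, 132.4]
tcp_rot: [0.777, 0.629, -0.001, 0.002]
force: [-6.7, -4.2, 16.7]
width: 0.4
gripper_force: 8.7
246.66666666666666 211.2156862745098 rest proj [247.67671885 212.78280334] raised proj [247.06148022 211.40030767]
[ 459.14476279 -361.03339328  132.37192823] [-7.37806016 -2.27986308 17.87783558]
```

View pics/top6.png

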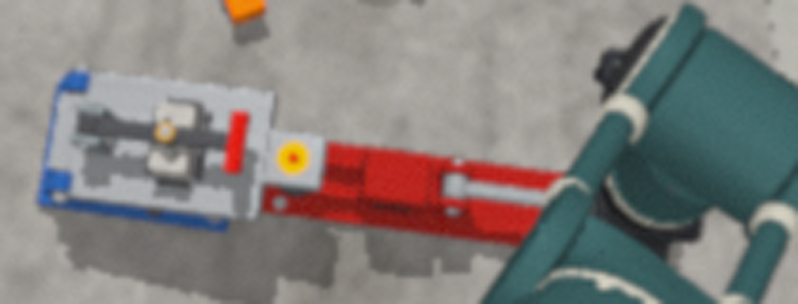

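The plate is raised: the dot moved to the pixel predicted for 98 mm, and the clamp is closed. A quick check of the jack's position, then hand in.

Run:
```python
from h import *
t=get('top'); hsv=cv2.cvtColor(t['image'],cv2.COLOR_RGB2HSV)
c=lambda x,y:(170+x/3.8,170+y/3.8)
f=[onz(t,*c(*p),79)[:2] for p in((368,148),(440,157),(368,200),(440,210))]
b=np.mean(f,0); print('block',b,'saddle',b+75*np.array([.208,.978]),[x.round() for x in f])
p=onz(t,*c(272,212),11)[:2]; print('front near corner',p,'saddle from corner',p-25*np.array([.208,.978])+31*np.array([.978,-.208]))
```

```text
block [ 487.16854262 -207.80066804] saddle [ 502.76854262 -134.45066804] [array([ 512., -183.]), array([ 501., -236.]), array([ 473., -180.]), array([ 462., -232.])]
front near corner [ 478.56289947 -109.09712826] saddle from corner [ 503.68089947 -139.99512826]
```

Run:
```python
from h import *
import pickle
t=get('top'); t4,s4=pickle.load(open('d4.pkl','rb')); t5,s5=pickle.load(open('d5.pkl','rb'))
tm=lambda d:cv2.resize(d['image'],None,fx=4,fy=4,interpolation=cv2.INTER_CUBIC)
A=tm(t)
for n,d in(('d4',t4),('d5',t5)):
    B=tm(d)
    for x0,y0,x1,y1 in[(262,206,292,230),(282,206,300,230)]:
        r=cv2.matchTemplate(A[(y0-6)*4:(y1+6)*4,(x0-6)*4:(x1+6)*4],B[y0*4:y1*4,x0*4:x1*4],cv2.TM_CCOEFF_NORMED)
        _,v,_,l=cv2.minMaxLoc(r); print(n,v,(l[0]-24)/4,(l[1]-24)/4)
w=get('wrist'); save(w,'wr7',None,1.5); pickle.dump(w,open('d7.pkl','wb'))
print(proj(w,[492,-202.3,79])*1.5,proj(w,[507.5,-129,11])*1.5)
```

```text
d4 0.9984337091445923 0.0 0.0
d4 0.9909407496452332 0.0 0.25
d5 0.9984331727027893 0.0 0.0
d5 0.9962482452392578 0.0 0.0
[ 382.28802073 -279.36768505] [ 382.18048284 -419.09831139]
```

View pics/wr7.png

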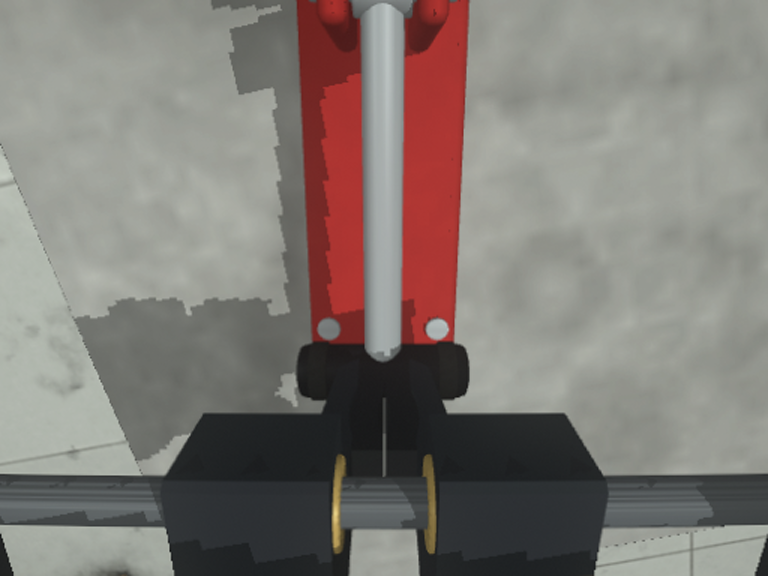

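The wrist view shows the bar centred under the fingers at (383,370) and the base's rear edge at row 343. The jack has not shifted since it was released. One calculation checks that rear edge.

Run:
```python
from h import *
import pickle
w=pickle.load(open('d7.pkl','rb')); u=np.array([.208,.978])
r=onz(w,383/1.5,344/1.5,11)[:2]; print(r,'saddle from rear edge',r+260*u)
b=onz(w,383/1.5,371/1.5,66)[:2]; print(b,'saddle from bar',b+235*u)
```

```text
[ 456.08506859 -372.04618435] saddle from rear edge [ 510.16506859 -117.76618435]
[ 459.29839118 -356.86045986] saddle from bar [ 508.17839118 -127.03045986]
```

```bash
python3 -c "
from station import ctrl
print(ctrl.get_obs()['force']); print(ctrl.finish_job())"
```

```text
[-6.77540846 -3.1641425  17.7419657 ]
the job is handed in; nothing more can be done
None
```

The job is handed in with the clamp bar down, the jack's saddle about 2 mm from the lift point and the handle held fully down with about 18 N, so the plate is raised; the judge's verdict was not shown.

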